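Nest the pickling pans and tip the castings in

TASK

Set up the pickling bath under the dump cup: set the medium copper pan down inside the large one where it stands, and the small perforated basket inside the medium pan, both fully seated and level, with the three handles turned apart so that their ends are at least 60 mm from each other. Then push the cup's lever over so that both brass castings drop into the basket, and let the cup swing back home. Set the pans down gently, leave the large pan in its place, and do not disturb the bowl, flask, brick and tin.

Things in the scene. Friction and masses are not known exactly. Their poses are not given: they have to be found in the camera images.
- large: Largest copper pan, under the dump cup; loose, 0.35-0.6 kg. Round, tapered: outer radius 56 mm at base, 66 at rim, 50 high, wall 3.5, floor 4. Origin at the centre of its underside, z up. Its handle, a flat bar 12 mm wide and 7 thick, lies along its +x: leaves the wall at x 63, z 44 and rises at 30 degrees to x 146, z 92.
- large_end (a point): Outer end of the large pan's handle (x 146, z 92 mm in the pan's frame).
- medium: Medium copper pan, loose, 0.15-0.26 kg, left or right on the bench. Outer radius 47 mm at base, 54 at rim, 58 high, wall 3.5, floor 4. Origin under its centre, z up. Bar handle 12 mm wide, 7 thick, along its +x from x 51, z 54 rising at 12 degrees to x 149, z 75. Seated, its underside is 4 mm above the large pan's, with 6 mm side play; it cannot seat with its handle over the large pan's handle.
- medium_end (a point): Outer end of the medium pan's handle.
- medium_grip (a point): Point on the centre line of the medium pan's handle, x 94, z 63 mm in the pan's frame: a good place to pinch the handle across its 12 mm width from above.
- basket: Smallest copper pan, its side pierced with small dark holes. Loose, 0.1-0.18 kg, on the bench's other side from the medium pan. Outer radius 37 mm at base, 42 at rim, 62 high, wall 3.5, floor 4. Origin under its centre, z up. Level bar handle 12 mm wide, 7 thick, along its +x, x 39 to 149 at z 58.5. Seated, its underside is 4 mm above the medium pan's; its handle cannot lie over another handle.
- basket_end (a point): Outer end of the basket's handle.
- basket_grip (a point): Point on the centre line of the basket's handle, x 83, z 58.5 mm in its frame.
- stand: Fixed dark steel stand of the cup: base plate x 0 to 85, y -45 to 45, 8 mm thick; posts 100 mm high at x 5, y -37 and 37. Origin on the bench under the pivot axis; the cup tips towards the stand's -x. The large pan's centre is at x -76, y 0 (within 3 mm). At rest the cup spans x -10 to 62, y -28 to 28, z 122 to 160 mm.
- cup (a joint): Tilt (rad) of the aluminium dump cup about its pivot axis (along the stand's y, 90 mm up): 0 at rest, 1.31 at its stop over the large pan. A spring holds it at rest (0.2 N m there, 0.36 at the stop) and swings it back when let go. The castings slide out between 0.6 and 1.2 rad into the middle of the pans; held over for a second it is empty. Its lowest edge stays 88 mm up, clear of nested pans.
- cup_pivot (a point): Point on the pivot axis in the lever's plane (x 0, y 60, z 90 mm in the stand's frame), fixed.
- lever_knob (a point): Centre of the black knob (radius 9 mm) at the tip of the cup's lever, a steel rod of radius 5 mm, 75 mm long from the pivot, turning with the cup in the plane y = 60 mm of the stand. At rest it leans 37.5 degrees back to the stand's +x (knob at x 46, z 150); at the stop as far to -x. Push it from behind, towards -x.
- casting_a: Brass casting button in the cup, a domed disc 21 mm across, 9 mm high, about 22 g. Origin at its underside's centre.
- casting_b: A second, equal casting button.
- bowl: Bystander: loose white ceramic bowl, radius 58 mm, 55 mm high. Origin under its centre.
- flask: Bystander: loose conical greenish glass flask, base radius 36 mm, 110 mm high. Origin under its centre.
- brick: Bystander: loose white soldering brick 70 x 120 x 28 mm high (x, y, z). Origin under its centre.
- tin: Bystander: loose low round steel tin, radius 31 mm, 28 mm high. Origin under its centre.
Not all that is in view belongs to the job. What is shaped like the medium but pink is not meant.

How it is judged (in metres and radians):
On the way, in this order (a step that is already met when the one before it is completed fails the run):
1. the medium pan is seated in the large one, handles apart (horizontal distance between medium and large below 0.014 m and z of medium in the frame of large between 0 and 0.0075 m and angle between medium's own z axis and vertical below 0.07 rad and horizontal distance between medium_end and large_end above 0.06 m), for 0.2 s.
2. the basket is seated in the medium pan, all handles apart (all of step 1 and horizontal distance between basket and medium below 0.014 m and z of basket in the frame of medium between 0 and 0.0075 m and angle between basket's own z axis and vertical below 0.07 rad and horizontal distance between basket_end and medium_end above 0.06 m and horizontal distance between basket_end and large_end above 0.06 m), for 0.2 s.
3. the dump cup is pushed over (value of joint cup above 0.5 rad), for 0.05 s.
4. both castings are in the basket and the cup is back (horizontal distance between each of casting_a, casting_b and basket below 0.042 m and z of casting_a in the frame of basket between 0 and 0.045 m and z of casting_b in the frame of basket between 0 and 0.045 m and value of joint cup below 0.08 rad), for 0.2 s.
At the end, for the whole second after the job is handed in: Medium pan in large, basket in medium: undersides under 7.5 mm apart, centres within 14 mm, tilt under 4 degrees. Handle ends over 60 mm apart pairwise from above. Both castings in the basket, cup back (under 0.08 rad), large pan level and within 30 mm of its start, all still (all of step 2 and all of step 4 and distance of large from where it was at the start of the episode below 0.03 m and angle between large's own z axis and vertical below 0.07 rad and linear speed of each of large, medium, basket, casting_a, casting_b below 0.02 m/s); the robot touches nothing.
It fails at once if the bowl, flask, brick or tin is shifted by more than 30 mm (distance of any of bowl, flask, brick, tin from where it was at the start of the episode above 0.03 m).
It fails at once if the medium is dropped or forced into the large pan (over 45 N) (contact force between medium and large above 45 N).
It fails at once if the basket is dropped or forced into the medium pan (over 45 N) (contact force between basket and medium above 45 N).
It also fails if it takes over 72 s, if anything falls off the work surface, if the arm or the gripper's body presses on something with over 40 N, if the wrist force passes 120 N, or if a joint passes its speed limit or range.

ROBOT

A 6-joint arm with a two-finger parallel gripper is mounted at the origin on the work surface. World frame = base frame: x ahead of the robot, y to its left, z up, the work surface at z = 0. Lengths are in mm, angles in rad, forces in N, time in s.
With the tool pointing down it reaches from about 275 to 750 mm from the base axis. Payload 10.2 kg.
Tool frame: the origin (TCP) lies at the very end of the fingers, on their centre line; the grasp point (between the pads) lies 19 mm behind it (ctrl.tcp_to_grasp is the distance from the TCP to the grasp point, in mm); z points along the fingers, x is the direction in which the jaws open and shut, and the axes are right-handed (so a half turn about z gives the same grasp; the last joint's range is limited). The gripper opens to 85 mm and grips with 20 to 120 N. Pads are 22 mm wide; open, the fingers measure 114 mm over their backs; the gripper's body (76 mm by 85 mm) begins 54 mm behind the grasp point. The pads swing forward as they close: fully open they stand 13 mm farther back than shut.
Start: joints at [-1.365, 0.313, 1.498, -0, 1.331, -0.223], TCP at [218.273, -477.481, 231.294] pointing down, gripper open.
Joint ranges: [-2.94, 2.94], [-0.97, 2.17], [0.19, 2.56], [-1.23, 4.37], [0.02, 3.11], [-2.88, 2.88]. Speed limits (rad/s): [2.39, 2.39, 3.01, 3.14, 3.14, 3.14].

INTERFACE

Orientations are given as a unit quaternion [w, x, y, z].
In Python, from rig import monitor, vision, order, ctrl gives the robot as it stands. The module is installed in compiled form; this text tells all that it offers.
- The arm moves only by the shell command python3 -m pendant 'ROWS' [FORCE]. ROWS is JSON, a list that holds one entry, the list of rows, each a list of 5 numbers: the closure, from -1 (fully open) to 1 (shut), then the shift along the world's x, y, z in m, then the turn about the world's z in degrees. In form: [[[fingers, dx, dy, dz, spin], ...]]. A call has 1 to 20 rows; each row is the pose to reach, as a shift and turn from the pose commanded when the call began; what a row does not reach only later rows make up. A row lasts 1/10 s, in which the tool goes at most 50 mm and 8.59 degrees, less where a joint would pass 70% of its speed; a pose out of reach is approached as far as the arm can. A call with a gripper value outside its range is refused whole. The fingers move at their own pace and stop on an object; FORCE is the grip in N (left out, the last holds). Time passes only in rows, so rows that repeat a pose let the fingers close. It gives the time, the measured TCP pose, the force and the opening at its end, in the units of the state.
- monitor.sense(): the state, without advancing time (a new reading comes with each control period).
- vision.capture(name): name is "side" or "top"; returns (picture, depth): 400x640x3 uint8, red, green, blue; 400x640 float32, mm along the optical axis (not along the pixel's ray), 0 where there is no reading.
- vision.camera_info(name): a dict with "fov_y" (degrees; the focal length in pixels is half the picture's height over the tangent of half this angle, whatever the lens; pixels are square), "cx", "cy" (the principal point, pixels), "distortion" ([k1, k2, p1, p2, k3] as OpenCV has them; the pictures are not rectified), "R" (3x3) and "t" (3): a world point X has camera coordinates R X + t. Camera axes: x right, y down, z forward; pixel columns grow to the right and rows downward; lengths in mm; the calibration is good to about 2 mm. A picture is of the moment at which its call begins. camera_info takes no time and is no camera call.
- order.finish_job(): hands the job in, once; it reports no verdict.
The state is a dict: "time_s": time; "joints": joint angles; "dq": joint speeds; "tau": joint torques, N m; "eef_pos": TCP position; "ee_rot": TCP orientation; "force": force on the tool from outside, world axes, zero at the start; "wrist_torque": the same for the moment, N m; "grip_width": opening from 0.0 (shut) to 1.0 (fully open).
Only numpy, scipy, OpenCV 4.12 (cv2) and the standard library are available. Lean on these libraries where they do the work, as an engineer would, in place of code of your own. Each camera call takes 0.05 s, during which the arm holds its last target.

## Working session

There is one attempt and no reset: what is moved stays moved. The work goes in short steps, Python scripts to look and compute and a shell command to move; the robot and the scene stay as the last step left them, time stands still between calls to the robot, and variables do not carry over. Pictures are saved under pics/ and viewed, and the job is handed in when it is done.

```bash
mkdir -p pics; cat > h.py <<'E'
import numpy as np, cv2
from rig import monitor, vision, order, ctrl
def K(n):
    i=vision.camera_info(n); f=200/np.tan(np.radians(i["fov_y"])/2)
    return np.array([[f,0,i["cx"]],[0,f,i["cy"]],[0,0,1.]]),np.array(i["distortion"],float),np.array(i["R"],float),np.array(i["t"],float)
def ray(n,uv):
    k,d,R,t=K(n); p=cv2.undistortPoints(np.array(uv,float).reshape(-1,1,2),k,d).reshape(-1,2)
    dirs=np.c_[p,np.ones(len(p))]@R; return -R.T@t,dirs
def onz(n,uv,z):
    c,d=ray(n,uv); return c+d*((z-c[2])/d[:,2])[:,None]
def cloud(n,dep):
    v,u=np.mgrid[0:400,0:640]; k,d,R,t=K(n)
    p=cv2.undistortPoints(np.c_[u.ravel(),v.ravel()].astype(float).reshape(-1,1,2),k,d).reshape(-1,2)
    X=np.c_[p,np.ones(len(p))]*dep.reshape(-1,1)
    W=(X-t)@R; W[dep.ravel()==0]=np.nan
    return W.reshape(400,640,3)
def proj(n,X):
    k,d,R,t=K(n); return cv2.projectPoints(np.array(X,float).reshape(-1,1,3),cv2.Rodrigues(R)[0],t,k,d)[0].reshape(-1,2)
def shoot(n,tag):
    im,de=vision.capture(n); cv2.imwrite(f"pics/{tag}_{n}.png",im[:,:,::-1]); np.savez(f"pics/{tag}_{n}.npz",im=im,de=de); return im,de
def load(n,tag):
    z=np.load(f"pics/{tag}_{n}.npz"); return z["im"],z["de"]
E
python3 - <<'E'
from h import *
for n in("top","side"):
    shoot(n,"a"); print(n,vision.camera_info(n))
print(monitor.sense())
E
```

```text
top {'fov_y': 55.00982708128615, 'cx': 318.7031238918534, 'cy': 198.2315967516753, 'distortion': array([-0.04011741,  0.        ,  0.        ,  0.        ,  0.        ]), 'R': array([[ 0.01767174, -0.99974765,  0.01386856],
       [-0.98501575, -0.01978798, -0.17132542],
       [ 0.17155662, -0.01063313, -0.98511688]]), 't': array([   2.63897377,  570.85644073, 1123.36485147])}
side {'fov_y': 47.16765025270847, 'cx': 312.4761751604015, 'cy': 194.7145305930033, 'distortion': array([-0.08810061,  0.        ,  0.        ,  0.        ,  0.        ]), 'R': array([[-0.82457202, -0.56553702,  0.01577563],
       [-0.44059682,  0.62441369, -0.64496665],
       [ 0.354902  , -0.53877215, -0.76404787]]), 't': array([ 471.99673395,  307.21304353, 1481.39335549])}
{'time_s': 0.1, 'joints': array([-1.36540868e+00,  3.13389294e-01,  1.49837059e+00,  9.16105422e-06,
        1.33101409e+00, -2.23403454e-01]), 'dq': array([ 0.00013837, -0.0030387 , -0.00434727,  0.00033134, -0.00011094,
       -0.00119677]), 'tau': array([ 1.93551787e-03, -4.12899256e+01, -2.60143054e+01, -1.73470103e-04,
        2.98892905e-03,  1.54117743e-05]), 'eef_pos': array([ 218.22004767, -477.23859756,  230.79117148]), 'ee_rot': array([-4.24522659e-04,  8.41358775e-01, -5.40476700e-01, -4.10706933e-04]), 'force': array([-0.1632942 ,  0.48512265,  0.10977582]), 'wrist_torque': array([0.01026036, 0.01054824, 0.0211108 ]), 'grip_width': 1.0022116944733876}
```

```bash
ls .
```

```text
h.py
pics
```

View pics/a_top.png

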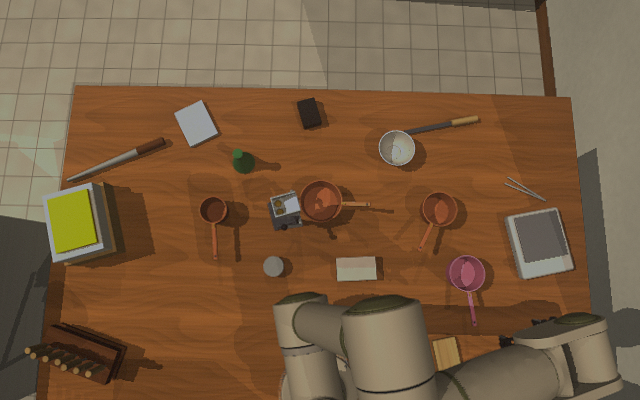

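View pics/a_side.png

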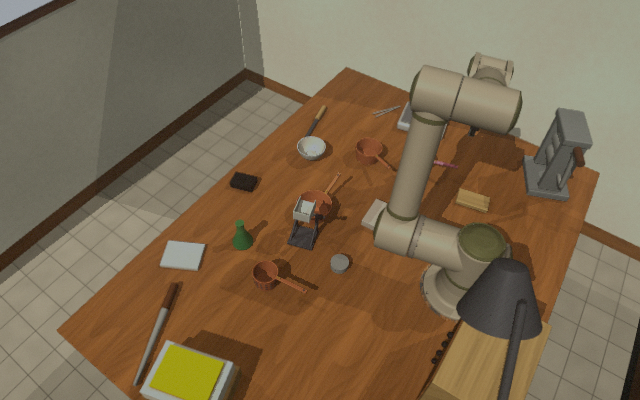

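The top view shows the dump stand at (285,208), the large pan at (321,202) with its handle pointing right, a copper pan at (439,210), a smaller one at (213,211), and the pink decoy at (467,273). Next I'll measure them.

```bash
python3 - <<'E'
from h import *
im,de=load("top","a")
c=im[130:330,180:500]; cv2.imwrite("pics/b1.png",cv2.resize(c[:,:,::-1],None,fx=2.5,fy=2.5,interpolation=cv2.INTER_CUBIC))
W=cloud("top",de)
hsv=cv2.cvtColor(im,cv2.COLOR_RGB2HSV)
for nm,(u0,u1,v0,v1) in dict(left=(190,240,185,265),mid=(265,380,170,240),right=(410,470,185,255)).items():
    w=W[v0:v1,u0:u1].reshape(-1,3); s=w[w[:,2]>15]
    print(nm,len(s),s.min(0).round(),s.max(0).round())
    for lo,hi in((35,53),(53,72),(72,110),(110,175)):
        q=s[(s[:,2]>lo)&(s[:,2]<hi)]
        if len(q)>5:
            print(lo,hi,len(q),q.min(0).round(),q.max(0).round())
E
```

```text
left 478 [384. 292.  15.] [570. 373.  67.]
35 53 91 [488. 292.  35.] [566. 369.  53.]
53 72 296 [384. 292.  53.] [570. 373.  67.]
mid 1344 [ 463. -138.   15.] [628. 149. 165.]
35 53 301 [494. -70.  35.] [628. 109.  52.]
53 72 54 [ 499. -101.   53.] [626.  81.  71.]
72 110 145 [ 476. -138.   73.] [586. 101. 108.]
110 175 651 [463.  66. 110.] [570. 149. 165.]
right 555 [ 415. -407.   15.] [ 597. -278.   79.]
35 53 149 [ 492. -406.   35.] [ 595. -302.   53.]
53 72 232 [ 424. -407.   53.] [ 597. -285.   72.]
72 110 35 [ 415. -297.   72.] [ 447. -278.   79.]
```

View pics/b1.png

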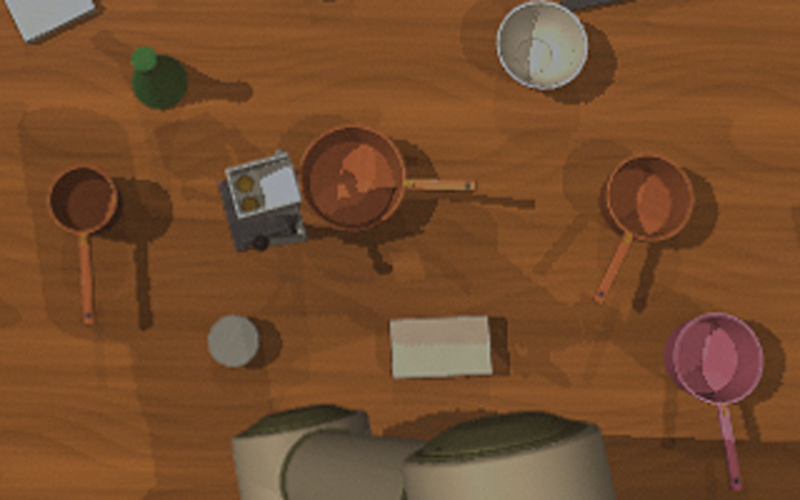

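```bash
python3 - <<'E'
from h import *
from scipy.optimize import least_squares
im,de=load("top","a"); W=cloud("top",de)
im2,de2=load("side","a"); W2=cloud("side",de2)
hsv=cv2.cvtColor(im,cv2.COLOR_RGB2HSV)
def fit(Wc,c0,zr,ro):
    w=Wc.reshape(-1,3); r=np.hypot(*(w[:,:2]-c0).T)
    q=w[(abs(w[:,2]-zr)<4)&(r<ro+18)&(r>ro-18)]
    f=lambda p:np.hypot(q[:,0]-p[0],q[:,1]-p[1])-(ro-1.75)
    s=least_squares(f,c0,loss="soft_l1",f_scale=2).x
    return s.round(1),len(q),np.median(abs(f(s))).round(1),q[:,2].mean().round(1)
for nm,c0,zr,ro in(("large",(563,25),50,66),("medium",(544,-353),58,54),("basket",(529,332),62,42)):
    print(nm,"top",fit(W,np.array(c0,float),zr,ro),"side",fit(W2,np.array(c0,float),zr,ro))
# handles
def handle(Wc,c,r0,r1,a0,zlo):
    w=Wc.reshape(-1,3); d=w[:,:2]-c; r=np.hypot(*d.T); a=np.arctan2(d[:,1],d[:,0])
    m=(r>r0)&(r<r1)&(w[:,2]>zlo)&(w[:,2]<100)&(abs(np.angle(np.exp(1j*(a-a0))))<.25)
    e=np.angle(np.exp(1j*(a[m]-a0)))
    print("  handle deg",np.degrees(a0+np.median(e)).round(1),m.sum(),"end r",r[m].max().round(),w[m][:,2].min().round(),w[m][:,2].max().round())
for Wc,n in((W,"top"),(W2,"side")):
    print(n)
    cs=[fit(Wc,np.array(c0,float),zr,ro)[0] for c0,zr,ro in(((563,25),50,66),((544,-353),58,54),((529,332),62,42))]
    handle(Wc,cs[0],75,165,np.radians(-92),50)
    handle(Wc,cs[1],65,165,np.radians(150),50)
    handle(Wc,cs[2],55,165,np.radians(182),50)
# knob: top image dark blob
k=onz("top",[[284.8,226.8]],152); print("knob",k.round(1))
w=W.reshape(-1,3); q=w[(abs(w[:,2]-160)<6)&(w[:,1]>50)&(w[:,1]<160)&(w[:,0]>430)&(w[:,0]<600)]
print("cup top",len(q),q[:,:2].mean(0).round(1)); b=cv2.minAreaRect(q[:,:2].astype(np.float32)); print(b)
for n,c in (("side",(295,195,345,255)),):
    u0,v0,u1,v1=250,150,420,300; cv2.imwrite("pics/b2.png",cv2.resize(im2[v0:v1,u0:u1,::-1],None,fx=4,fy=4,interpolation=cv2.INTER_CUBIC))
E
```

```text
large top (array([563. ,   8.6]), 145, np.float64(1.0), np.float64(49.3)) side (array([563.9,   9.5]), 94, np.float64(1.6), np.float64(49.7))
medium top (array([ 544.1, -354.2]), 147, np.float64(1.3), np.float64(57.1)) side (array([ 545.6, -355.1]), 92, np.float64(1.8), np.float64(57.5))
basket top (array([526.3, 331.4]), 122, np.float64(1.8), np.float64(61.4)) side (array([527.6, 332.7]), 117, np.float64(1.8), np.float64(61.3))
top
  handle deg -95.8 110 end r 148.0 52.0 95.0
  handle deg 150.5 117 end r 148.0 56.0 79.0
  handle deg 187.4 132 end r 144.0 55.0 67.0
side
  handle deg -96.0 78 end r 150.0 52.0 97.0
  handle deg 149.6 57 end r 149.0 54.0 84.0
  handle deg 186.1 122 end r 147.0 53.0 69.0
knob [[471.4 106.1 152. ]]
cup top 118 [521.  114.3]
((515.0275268554688, 103.63052368164062), (94.98033905029297, 69.71363830566406), 16.095396041870117)
```

View pics/b2.png

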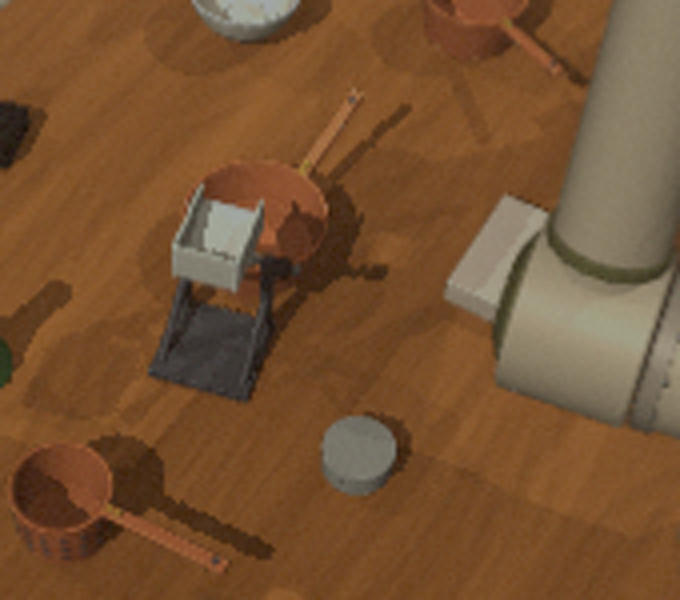

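```bash
python3 -m pendant '[[[0,0.245,0.169,0,-54.6],[0,0.245,0.169,0,-54.6],[0,0.245,0.169,0,-54.6],[0,0.245,0.169,0,-54.6],[0,0.245,0.169,0,-54.6],[0,0.245,0.169,0,-54.6],[0,0.245,0.169,0,-54.6],[0,0.245,0.169,-0.05,-54.6],[0,0.245,0.169,-0.09,-54.6],[0,0.245,0.169,-0.09,-54.6]]]' 110
python3 - <<'E'
from h import *
s=monitor.sense(); print(s["eef_pos"].round(1),s["ee_rot"].round(3),s["joints"].round(2),s["grip_width"])
for n in("top","side"):
    im,de=shoot(n,"c"); 
im,_=load("top","c"); a=cv2.resize(im[150:350,380:540,::-1],None,fx=2.5,fy=2.5,interpolation=cv2.INTER_CUBIC)
im,_=load("side","c"); b=cv2.resize(im[80:280,320:480,::-1],None,fx=2.5,fy=2.5,interpolation=cv2.INTER_CUBIC)
cv2.imwrite("pics/c.png",np.hstack([a,b]))
E
```

```text
time_s: 1.1
eef_pos: [461.4, -306.3, 136.4]
ee_rot: [-0.001, -0.5, 0.866, 0.005]
force: [0.1, -0.2, 1.1]
grip_width: 0.505
[ 461.4 -306.3  136.4] [-0.001 -0.5    0.866  0.005] [-0.8   0.47  1.53 -0.    1.15  1.3 ] 0.5054169809066181
```

View pics/c.png

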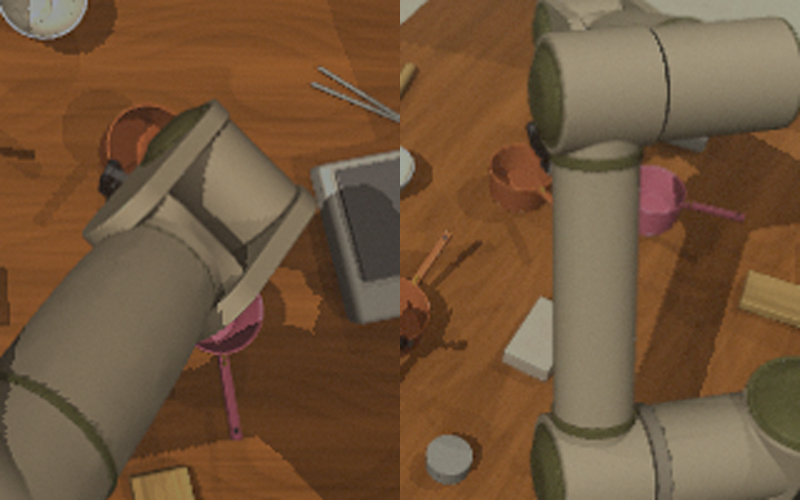

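The arm hides the grasp in both views, so I'm relying on the measured handle position and will feel the descent through the force reading.

```bash
python3 -m pendant '[[[0,0,0,-0.03,0],[0,0,0,-0.06,0],[0,0,0,-0.08,0],[0,0,0,-0.097,0],[0,0,0,-0.097,0],[1,0,0,-0.097,0],[1,0,0,-0.097,0],[1,0,0,-0.097,0],[1,0,0,-0.097,0],[1,0,0,-0.097,0],[1,0,0,-0.097,0],[1,0,0,-0.097,0],[1,0,0,-0.097,0]]]' 110
```

```text
time_s: 2.5
eef_pos: [463.8, -309.0, 46.0]
ee_rot: [0.0, -0.5, 0.866, -0.001]
force: [-1.4, 1.3, 7.6]
grip_width: 0.11
```

```bash
python3 -m pendant '[[[1,0,0,0.01,0],[1,0,0,0.02,0],[1,0,0,0.04,0],[1,0,0,0.07,0],[1,0,0,0.1,0],[1,0,0,0.12,0],[1,0,0,0.12,0],[1,0,0,0.12,0]]]' 110
python3 - <<'E'
from h import *
s=monitor.sense(); print(s["joints"].round(2),s["grip_width"],s["wrist_torque"])
for n in("top","side"): shoot(n,"d")
im,_=load("top","d"); a=cv2.resize(im[150:350,380:540,::-1],None,fx=2.5,fy=2.5,interpolation=cv2.INTER_CUBIC)
im,_=load("side","d"); b=cv2.resize(im[80:280,320:480,::-1],None,fx=2.5,fy=2.5,interpolation=cv2.INTER_CUBIC)
cv2.imwrite("pics/d.png",np.hstack([a,b]))
E
```

```text
time_s: 3.3
eef_pos: [463.0, -308.2, 163.9]
ee_rot: [-0.0, -0.5, 0.866, 0.0]
force: [0.5, 0.7, -3.1]
grip_width: 0.109
[-0.8   0.44  1.5  -0.    1.2   1.3 ] 0.10895876180190894 [ 0.11143477  0.18955589 -0.02923106]
```

View pics/d.png

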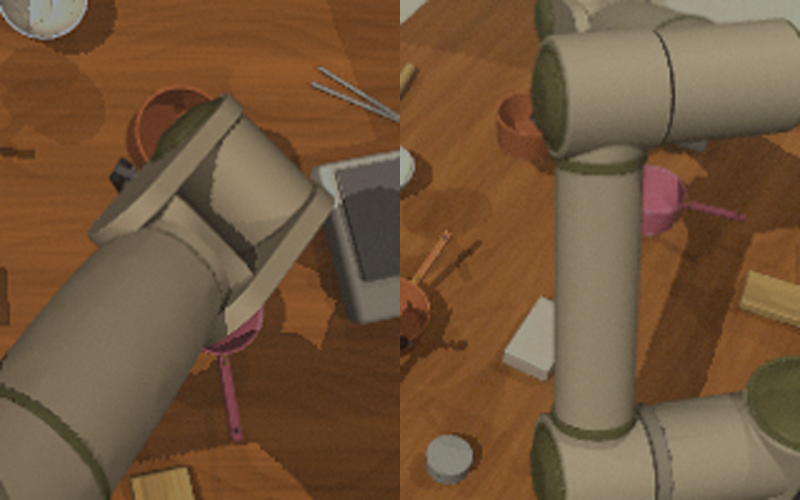

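```bash
cat >> h.py <<'E'
from scipy.optimize import least_squares
def rim(n,tag,c0,zr,ro,dz=12):
    im,de=load(n,tag); w=cloud(n,de).reshape(-1,3); hs=cv2.cvtColor(im,cv2.COLOR_RGB2HSV).reshape(-1,3)
    cop=(hs[:,0]<16)&(hs[:,1]>90)
    r=np.hypot(*(w[:,:2]-np.array(c0)).T)
    q=w[cop&(abs(w[:,2]-zr)<dz)&(r<ro+25)&(r>ro-25)]
    c=np.array(c0,float); z=zr
    for _ in range(8):
        A=np.c_[q[:,:2]-c,np.ones(len(q))]; 
        g=np.linalg.lstsq(A,q[:,2],rcond=None)[0]; e=q[:,2]-A@g
        f=lambda p:np.hypot(q[:,0]-p[0],q[:,1]-p[1])-(ro-1.75)
        c=least_squares(f,c,loss="soft_l1",f_scale=2).x
        k=(e>-3)&(abs(f(c))<8)
        if k.sum()<20: break
        q=q[k]
    return c.round(1),"z",g[2].round(1),"slope",g[:2].round(3),len(q)
E
python3 - <<'E'
from h import *
print(monitor.sense()["eef_pos"].round(1))
for n in("top","side"): print(n,rim(n,"d",(544,-355),177,54))
for n in("top","side"): print(n,rim(n,"d",(563,9),50,66))
E
```

```text
[ 462.7 -308.   163. ]
top (array([ 542.7, -355. ]), 'z', np.float64(170.7), 'slope', array([0.002, 0.031]), 84)
side (array([ 542.3, -353.7]), 'z', np.float64(171.6), 'slope', array([-0.011,  0.052]), 44)
top (array([563.1,   8.3]), 'z', np.float64(49.7), 'slope', array([-0.005,  0.007]), 158)
side (array([563.7,   9.3]), 'z', np.float64(52.1), 'slope', array([0.013, 0.022]), 71)
```

```bash
python3 -m pendant '[[[1,0.002,0.01,0.01,3],[1,0.005,0.03,0.02,9],[1,0.008,0.05,0.02,16],[1,0.012,0.075,0.02,23],[1,0.015,0.1,0.02,31],[1,0.018,0.12,0.02,38],[1,0.021,0.14,0.02,46],[1,0.024,0.155,0.02,54],[1,0.026,0.17,0.02,61],[1,0.028,0.185,0.02,68],[1,0.03,0.2,0.02,73],[1,0.032,0.215,0.02,75],[1,0.034,0.23,0.02,75],[1,0.0344,0.242,0.02,75],[1,0.0344,0.249,0.02,75],[1,0.0344,0.252,0.02,75],[1,0.0344,0.252,0.02,75],[1,0.0344,0.252,0.02,75]]]' 110
python3 - <<'E'
from h import *
for n in("top","side"): shoot(n,"e")
print(monitor.sense()["eef_pos"].round(1),monitor.sense()["force"].round(1))
for n in("top","side"): print(n,rim(n,"e",(563,9),191,54))
im,_=load("top","e"); a=cv2.resize(im[130:330,240:400,::-1],None,fx=2.5,fy=2.5,interpolation=cv2.INTER_CUBIC)
im,_=load("side","e"); b=cv2.resize(im[120:320,240:400,::-1],None,fx=2.5,fy=2.5,interpolation=cv2.INTER_CUBIC)
cv2.imwrite("pics/e.png",np.hstack([a,b]))
E
```

```text
time_s: 5.2
eef_pos: [497.7, -56.9, 184.3]
ee_rot: [0.0, 0.924, -0.383, 0.0]
force: [0.2, -0.2, -2.0]
grip_width: 0.108
[497.7 -56.9 184.3] [ 0.3  0.6 -2.4]
top (array([562.2,  10.8]), 'z', np.float64(192.8), 'slope', array([-0.021, -0.007]), 98)
side (array([563.4,  11.5]), 'z', np.float64(193.5), 'slope', array([-0.015, -0.02 ]), 111)
```

View pics/e.png

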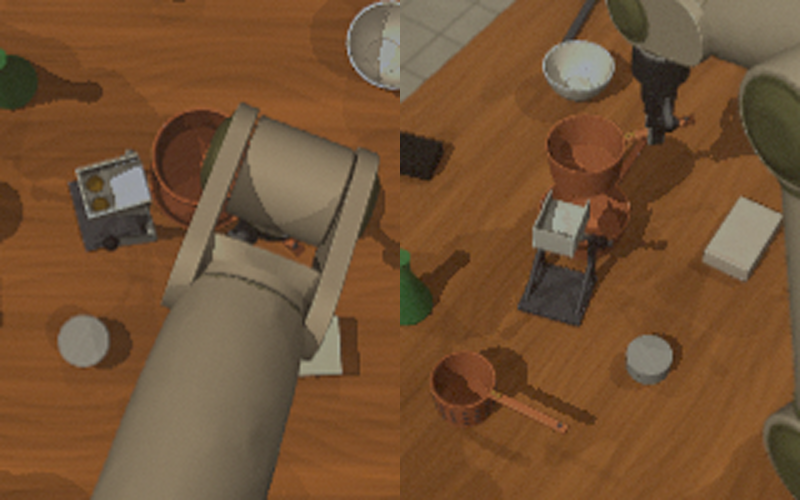

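```bash
python3 -m pendant '[[[1,0,-0.002,-0.01,0],[1,0,-0.002,-0.03,0],[1,0,-0.002,-0.05,0],[1,0,-0.002,-0.07,0],[1,0,-0.002,-0.085,0],[1,0,-0.002,-0.1,0],[1,0,-0.002,-0.11,0],[1,0,-0.002,-0.115,0],[1,0,-0.002,-0.115,0],[1,0,-0.002,-0.115,0]]]' 110
python3 - <<'E'
from h import *
for n in("top","side"): shoot(n,"f")
print(monitor.sense()["eef_pos"].round(1),monitor.sense()["force"].round(1))
for n in("top","side"): print(n,rim(n,"f",(563,9),77,54)); print(n,rim(n,"f",(563,9),50,66,8))
im,_=load("top","f"); a=cv2.resize(im[130:330,240:400,::-1],None,fx=2.5,fy=2.5,interpolation=cv2.INTER_CUBIC)
im,_=load("side","f"); b=cv2.resize(im[120:320,240:400,::-1],None,fx=2.5,fy=2.5,interpolation=cv2.INTER_CUBIC)
cv2.imwrite("pics/f.png",np.hstack([a,b]))
E
```

```text
time_s: 6.3
eef_pos: [498.0, -58.6, 69.7]
ee_rot: [-0.0, 0.924, -0.383, 0.0]
force: [0.5, -0.7, -3.6]
grip_width: 0.105
[498.  -58.6  69.9] [ 0.2  0.4 -2.8]
top (array([562.6,   9.2]), 'z', np.float64(78.4), 'slope', array([-0.015, -0.002]), 83)
top (array([562.9,   7.2]), 'z', np.float64(49.8), 'slope', array([ 0.013, -0.008]), 88)
side (array([563.7,   9.1]), 'z', np.float64(79.9), 'slope', array([-0.014, -0.005]), 63)
side (array([556.7,  25.2]), 'z', np.float64(54.3), 'slope', array([-0.   ,  0.023]), 51)
```

View pics/f.png

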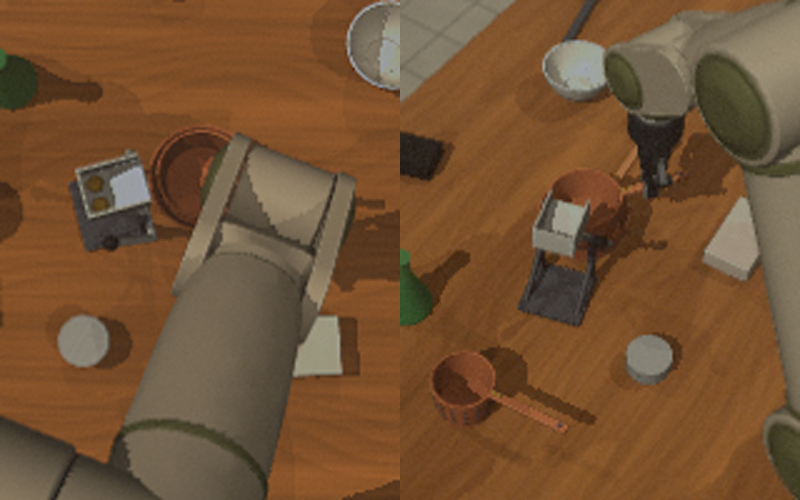

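```bash
python3 -m pendant '[[[1,0,0,-0.005,0],[1,0,0,-0.01,0],[1,0,0,-0.012,0],[1,0,0,-0.013,0],[1,0,0,-0.013,0]]]' 110
python3 -m pendant '[[[1,0,0,-0.001,0],[1,0,0,-0.001,0]]]'
python3 -m pendant '[[[1,0,0,-0.001,0],[1,0,0,-0.001,0]]]'
python3 -m pendant '[[[1,0,0,-0.001,0],[1,0,0,-0.001,0]]]'
```

```text
time_s: 6.9
eef_pos: [497.6, -58.4, 56.1]
ee_rot: [0.0, 0.924, -0.383, -0.0]
force: [1.0, 0.3, -2.9]
grip_width: 0.109
time_s: 7.1
eef_pos: [497.7, -58.5, 55.3]
ee_rot: [-0.0, 0.924, -0.383, 0.0]
force: [0.3, 0.6, -2.0]
grip_width: 0.105
time_s: 7.3
eef_pos: [497.6, -58.5, 54.2]
ee_rot: [0.0, 0.924, -0.383, -0.0]
force: [0.1, 0.3, -2.8]
grip_width: 0.107
time_s: 7.5
eef_pos: [497.7, -58.5, 53.2]
ee_rot: [-0.0, 0.924, -0.383, -0.0]
force: [0.5, 0.5, -2.2]
grip_width: 0.109
```

```bash
python3 -m pendant '[[[1,0,0,-0.001,0],[1,0,0,-0.001,0]]]'
python3 -m pendant '[[[1,0,0,-0.001,0],[1,0,0,-0.001,0]]]'
python3 -m pendant '[[[1,0,0,-0.001,0],[1,0,0,-0.001,0]]]'
```

```text
time_s: 7.7
eef_pos: [497.7, -58.5, 52.3]
ee_rot: [-0.0, 0.924, -0.383, 0.0]
force: [0.2, -0.2, -0.7]
grip_width: 0.108
time_s: 7.9
eef_pos: [497.7, -58.6, 51.3]
ee_rot: [0.0, 0.924, -0.383, 0.0]
force: [-0.8, -1.4, -1.0]
grip_width: 0.105
time_s: 8.1
eef_pos: [497.8, -58.6, 50.6]
ee_rot: [0.0, 0.924, -0.383, 0.0]
force: [-2.3, -2.1, 3.0]
grip_width: 0.109
```

```bash
python3 -m pendant '[[[1,0,0,-0.0005,0],[1,0,0,-0.0005,0],[0.2,0,0,-0.0005,0],[0.2,0,0,-0.0005,0],[0.2,0,0,-0.0005,0],[0.2,0,0,-0.0005,0]]]' 20
python3 -m pendant '[[[0.2,0,0,0.01,0],[0.2,0,0,0.03,0],[0.2,0,0,0.06,0],[0.2,-0.01,0,0.1,0],[0.2,-0.05,0.0,0.14,0],[0.2,-0.1,0.0,0.14,0],[0.2,-0.15,0.03,0.14,0],[0.2,-0.15,0.08,0.14,0],[0.2,-0.15,0.08,0.14,0],[0.2,-0.15,0.08,0.14,0]]]'
python3 - <<'E'
from h import *
for n in("top","side"): shoot(n,"g")
for n in("top","side"): print(n,rim(n,"g",(563,9),62,54,8)); print(n,rim(n,"g",(563,9),50,66,5))
im,_=load("top","g"); a=cv2.resize(im[130:330,240:400,::-1],None,fx=2.5,fy=2.5,interpolation=cv2.INTER_CUBIC)
im,_=load("side","g"); b=cv2.resize(im[120:320,240:400,::-1],None,fx=2.5,fy=2.5,interpolation=cv2.INTER_CUBIC)
cv2.imwrite("pics/g.png",np.hstack([a,b]))
E
```

```text
time_s: 8.7
eef_pos: [497.7, -58.4, 49.7]
ee_rot: [-0.0, 0.924, -0.383, -0.0]
force: [0.8, -1.2, -0.4]
grip_width: 0.4
time_s: 9.7
eef_pos: [347.7, 22.3, 190.6]
ee_rot: [-0.0, 0.924, -0.382, 0.001]
force: [-1.3, 0.0, 0.3]
grip_width: 0.4
top (array([562.4,   9.7]), 'z', np.float64(61.6), 'slope', array([-0.002, -0.005]), 115)
top (array([563.2,   7.9]), 'z', np.float64(49.3), 'slope', array([-0.005, -0.011]), 143)
side (array([563.7,   9.8]), 'z', np.float64(62.7), 'slope', array([-0.009,  0.019]), 63)
side (array([564.2,   9.9]), 'z', np.float64(51.2), 'slope', array([-0.008, -0.015]), 41)
```

View pics/g.png

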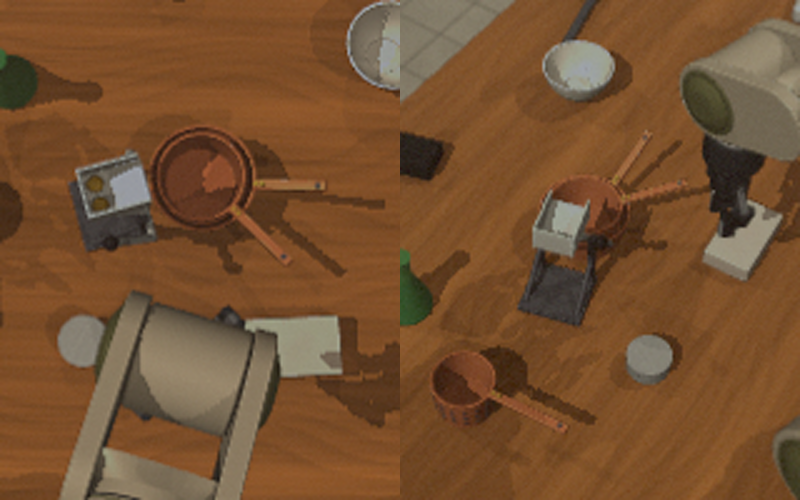

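The medium pan is seated and level, with its rim at about 62 mm as expected. The basket is next.

```bash
python3 - <<'E'
from h import *
for n in("top","side"):
    r=rim(n,"g",(527,332),62,42,5); print(n,r)
    im,de=load(n,"g"); w=cloud(n,de).reshape(-1,3); hs=cv2.cvtColor(im,cv2.COLOR_RGB2HSV).reshape(-1,3)
    d=w[:,:2]-r[0]; m=(d[:,0]<-55)&(d[:,0]>-150)&(abs(d[:,1]+12)<25)&(w[:,2]>52)&(w[:,2]<70)
    p=np.polyfit(w[m][:,0],w[m][:,1],1); c=r[0]
    print("line angle",np.degrees(np.arctan(p[0])),"y at x=444.7:",np.polyval(p,444.7),"x range",w[m][:,0].min(),m.sum(),"line y at centre",np.polyval(p,c[0]))
E
```

```text
top (array([527.4, 331.6]), 'z', np.float64(61.4), 'slope', array([0.003, 0.006]), 108)
line angle 6.6885973272277965 y at x=444.7: 320.63887412142753 x range 383.9777704843204 134 line y at centre 330.3372061283577
side (array([528.2, 333.2]), 'z', np.float64(62.3), 'slope', array([-0.006, -0.028]), 85)
line angle 6.504942918197968 y at x=444.7: 323.41543211471276 x range 380.431819667999 124 line y at centre 332.93635255286785
```

```bash
python3 -m pendant '[[[0,0.02,0.05,0,-8],[0,0.04,0.1,0,-16],[0,0.05,0.15,0,-24],[0,0.065,0.2,0,-32],[0,0.08,0.25,0,-38.4],[0,0.09,0.28,0,-38.4],[0,0.0973,0.3005,-0.02,-38.4],[0,0.0973,0.3005,-0.06,-38.4],[0,0.0973,0.3005,-0.09,-38.4],[0,0.0973,0.3005,-0.09,-38.4],[0,0.0973,0.3005,-0.09,-38.4]]]' 110
python3 - <<'E'
from h import *
for n in("top","side"): shoot(n,"i")
s=monitor.sense(); print(s["eef_pos"].round(1),s["joints"].round(2))
im,_=load("top","i"); a=cv2.resize(im[150:310,150:310,::-1],None,fx=2.5,fy=2.5,interpolation=cv2.INTER_CUBIC)
im,_=load("side","i"); b=cv2.resize(im[190:350,220:380,::-1],None,fx=2.5,fy=2.5,interpolation=cv2.INTER_CUBIC)
cv2.imwrite("pics/i.png",np.hstack([a,b]))
E
```

```text
time_s: 10.9
eef_pos: [446.0, 321.3, 100.4]
ee_rot: [0.0, 0.746, -0.666, 0.0]
force: [0.5, 0.8, 0.7]
grip_width: 0.502
[446.4 321.7 101.8] [ 0.41  0.5   1.59 -0.    1.05  1.87]
```

View pics/i.png

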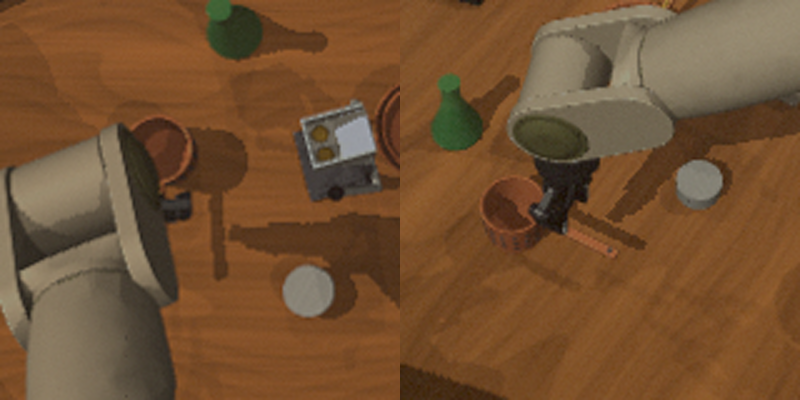

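```bash
python3 -m pendant '[[[0,0,0,-0.02,0],[0,0,0,-0.04,0],[0,0,0,-0.055,0],[0,0,0,-0.06,0],[0,0,0,-0.06,0],[0,0,0,-0.06,0],[1,0,0,-0.06,0],[1,0,0,-0.06,0],[1,0,0,-0.06,0],[1,0,0,-0.06,0],[1,0,0,-0.06,0],[1,0,0,-0.06,0],[1,0,0,-0.06,0]]]' 110
python3 -m pendant '[[[1,0,0,0.01,0],[1,0,0,0.02,0],[1,0,0,0.04,0],[1,0,0,0.07,0],[1,0,0,0.1,0],[1,0,0,0.13,0],[1,0,0,0.15,0],[1,0,0,0.15,0],[1,0,0,0.15,0]]]'
python3 - <<'E'
from h import *
for n in("top","side"): shoot(n,"j")
s=monitor.sense(); print(s["eef_pos"].round(1),s["joints"].round(2))
for n in("top","side"): print(n,rim(n,"j",(527,332),210,42,12)); print(n,rim(n,"j",(563,9),62,54,5))
E
```

```text
time_s: 12.3
eef_pos: [444.9, 322.1, 40.3]
ee_rot: [-0.0, 0.747, -0.665, -0.0]
force: [-4.1, -0.9, 6.6]
grip_width: 0.109
time_s: 13.2
eef_pos: [444.8, 321.9, 189.6]
ee_rot: [0.0, 0.746, -0.665, -0.0]
force: [-0.2, 0.5, -2.1]
grip_width: 0.106
[444.5 321.7 188.6] [ 0.41  0.4   1.49 -0.    1.25  1.87]
top (array([526.9, 330.8]), 'z', np.float64(209.7), 'slope', array([-0.023,  0.024]), 85)
top (array([562.4,   9.7]), 'z', np.float64(61.1), 'slope', array([-0.006, -0.001]), 137)
side (array([527.9, 332.5]), 'z', np.float64(208.7), 'slope', array([-0.023,  0.015]), 99)
side (array([563.,   9.]), 'z', np.float64(0.0), 'slope', array([0., 0.]), 0)
```

```bash
python3 -m pendant '[[[1,0,-0.005,0.02,0],[1,0.002,-0.02,0.04,0],[1,0.006,-0.05,0.045,0],[1,0.009,-0.08,0.045,0],[1,0.012,-0.11,0.045,0],[1,0.015,-0.14,0.045,0],[1,0.018,-0.17,0.045,0],[1,0.021,-0.2,0.045,0],[1,0.025,-0.23,0.045,1],[1,0.029,-0.26,0.045,2],[1,0.032,-0.285,0.045,2],[1,0.035,-0.305,0.045,2],[1,0.0353,-0.318,0.045,2],[1,0.0353,-0.325,0.045,2],[1,0.0353,-0.325,0.045,2],[1,0.0353,-0.325,0.045,2],[1,0.0353,-0.325,0.045,2]]]'
python3 - <<'E'
from h import *
for n in("top","side"): shoot(n,"k")
s=monitor.sense(); print(s["eef_pos"].round(1),s["joints"].round(2),s["force"].round(1))
for n in("top","side"): print(n,rim(n,"k",(563,9),255,42,12)); print(n,rim(n,"k",(563,9),62,54,5))
im,_=load("top","k"); a=cv2.resize(im[130:330,240:400,::-1],None,fx=2.5,fy=2.5,interpolation=cv2.INTER_CUBIC)
im,_=load("side","k"); b=cv2.resize(im[100:300,240:400,::-1],None,fx=2.5,fy=2.5,interpolation=cv2.INTER_CUBIC)
cv2.imwrite("pics/k.png",np.hstack([a,b]))
E
```

```text
time_s: 15.0
eef_pos: [480.2, -2.3, 234.8]
ee_rot: [-0.0, 0.758, -0.652, -0.0]
force: [0.4, -0.6, -1.4]
grip_width: 0.105
[480.2  -2.4 234.8] [-0.25  0.21  1.62  0.    1.31  1.17] [ 0.1 -0.5 -0.6]
top (array([561.7,  11.6]), 'z', np.float64(254.3), 'slope', array([0.006, 0.034]), 49)
top (array([563.,   9.]), 'z', np.float64(0.0), 'slope', array([0., 0.]), 0)
side (array([562.4,  11.9]), 'z', np.float64(256.0), 'slope', array([-0.007,  0.009]), 83)
side (array([563.7,  10. ]), 'z', np.float64(62.7), 'slope', array([-0.015,  0.013]), 67)
```

View pics/k.png

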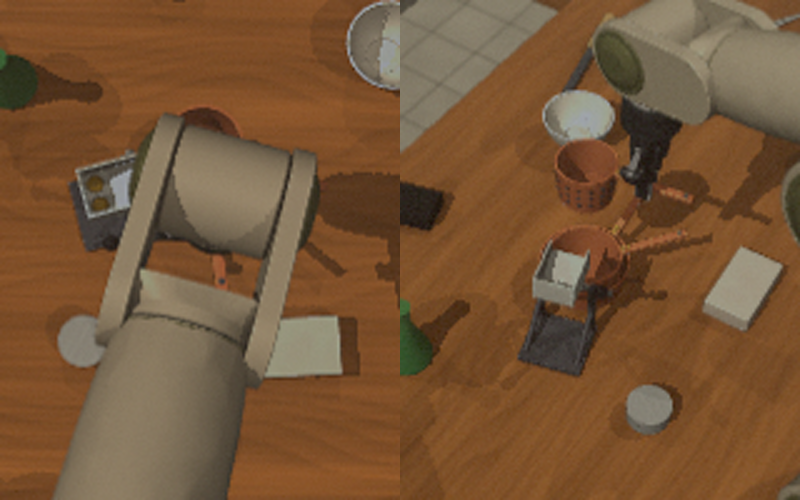

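```bash
python3 - <<'E'
from h import *
im,de=load("side","k"); W=cloud("side",de); hs=cv2.cvtColor(im,cv2.COLOR_RGB2HSV)
w=W.reshape(-1,3); r=np.hypot(w[:,0]-480,w[:,1]+2)
for a in range(0,20):
    m=(r<90)&(w[:,2]>240+a*10-5)&(w[:,2]<=240+a*10+5)&~((hs.reshape(-1,3)[:,0]<16)&(hs.reshape(-1,3)[:,1]>90))
    if m.any(): print(240+a*10-235,m.sum(),w[m][:,:2].min(0).round(),w[m][:,:2].max(0).round())
E
```

```text
5 7 [469.   2.] [526.  26.]
15 16 [469.  -1.] [485.  17.]
25 11 [426. -11.] [518.  16.]
35 4 [467. -12.] [473.  11.]
45 5 [464. -13.] [479.  32.]
55 5 [463. -16.] [473.  34.]
65 17 [462. -44.] [479.  47.]
75 19 [460. -13.] [493.  52.]
85 22 [459. -19.] [481.  59.]
95 50 [458. -14.] [494.  62.]
105 33 [458.   8.] [495.  51.]
115 25 [463.  20.] [484.  41.]
125 16 [453.  20.] [486.  36.]
135 47 [444. -12.] [509.  39.]
145 46 [440.  -8.] [501.  38.]
155 53 [443.   3.] [504.  38.]
165 45 [442.  10.] [504.  38.]
175 64 [449.  19.] [507.  37.]
185 3 [472.  28.] [488.  30.]
```

```bash
python3 -m pendant '[[[1,0.001,-0.002,-0.01,0],[1,0.001,-0.002,-0.03,0],[1,0.001,-0.002,-0.055,0],[1,0.001,-0.002,-0.08,0],[1,0.001,-0.002,-0.1,0],[1,0.001,-0.002,-0.12,0],[1,0.001,-0.002,-0.135,0],[1,0.001,-0.002,-0.145,0],[1,0.001,-0.002,-0.155,0],[1,0.001,-0.002,-0.16,0],[1,0.001,-0.002,-0.16,0],[1,0.001,-0.002,-0.16,0]]]'
python3 - <<'E'
from h import *
for n in("top","side"): shoot(n,"l")
s=monitor.sense(); print(s["eef_pos"].round(1),s["force"].round(1))
for n in("top","side"): print(n,rim(n,"l",(563,9),95,42,10)); print(n,rim(n,"l",(563,9),62,54,5))
im,_=load("top","l"); a=cv2.resize(im[130:330,240:400,::-1],None,fx=2.5,fy=2.5,interpolation=cv2.INTER_CUBIC)
im,_=load("side","l"); b=cv2.resize(im[100:300,240:400,::-1],None,fx=2.5,fy=2.5,interpolation=cv2.INTER_CUBIC)
cv2.imwrite("pics/l.png",np.hstack([a,b]))
E
```

```text
time_s: 16.3
eef_pos: [481.6, -5.0, 75.2]
ee_rot: [-0.0, 0.758, -0.652, 0.0]
force: [0.4, -0.9, -0.7]
grip_width: 0.109
[481.6  -5.1  75.3] [ 0.  -0.2 -1.3]
top (array([562.7,   8.9]), 'z', np.float64(95.8), 'slope', array([-0.035,  0.015]), 47)
top (array([562.2,  10. ]), 'z', np.float64(61.0), 'slope', array([0.01 , 0.012]), 56)
side (array([564.2,   7.9]), 'z', np.float64(95.6), 'slope', array([-0.01 ,  0.014]), 64)
side (array([562.9,  24.9]), 'z', np.float64(63.2), 'slope', array([-0.008,  0.003]), 36)
```

View pics/l.png

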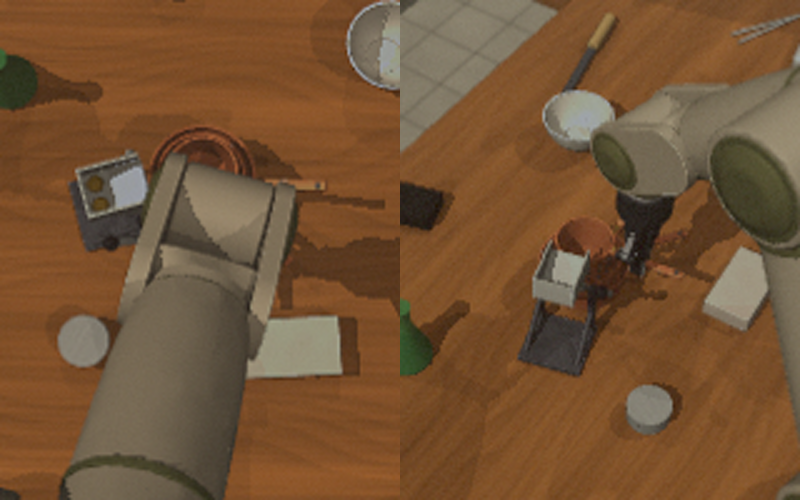

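```bash
python3 -m pendant '[[[1,0,0.001,-0.006,0],[1,0,0.001,-0.012,0],[1,0,0.001,-0.017,0],[1,0,0.001,-0.02,0],[1,0,0.001,-0.021,0],[1,0,0.001,-0.021,0]]]' 110
python3 -m pendant '[[[1,0,0,-0.001,0],[1,0,0,-0.001,0]]]'
python3 -m pendant '[[[1,0,0,-0.001,0],[1,0,0,-0.001,0]]]'
python3 -m pendant '[[[1,0,0,-0.001,0],[1,0,0,-0.001,0]]]'
```

```text
time_s: 17.0
eef_pos: [481.2, -4.0, 53.7]
ee_rot: [0.0, 0.758, -0.652, -0.0]
force: [0.2, 0.2, -0.2]
grip_width: 0.112
time_s: 17.2
eef_pos: [481.3, -4.0, 52.8]
ee_rot: [-0.0, 0.758, -0.652, 0.0]
force: [-0.1, -0.1, -1.3]
grip_width: 0.104
time_s: 17.4
eef_pos: [481.2, -4.0, 51.7]
ee_rot: [0.0, 0.758, -0.652, -0.0]
force: [-0.7, -0.9, -1.4]
grip_width: 0.109
time_s: 17.6
eef_pos: [481.2, -4.0, 50.7]
ee_rot: [0.0, 0.758, -0.652, -0.0]
force: [-0.3, -0.8, -1.1]
grip_width: 0.107
```

```bash

python3 -m pendant '[[[1,0,0,-0.001,0],[1,0,0,-0.001,0]]]'
python3 -m pendant '[[[1,0,0,-0.001,0],[1,0,0,-0.001,0]]]'
```

```text
time_s: 17.8
eef_pos: [481.2, -4.0, 49.7]
ee_rot: [0.0, 0.758, -0.652, -0.0]
force: [-0.3, 0.1, -1.8]
grip_width: 0.106
time_s: 18.0
eef_pos: [481.3, -4.0, 48.8]
ee_rot: [-0.0, 0.758, -0.652, 0.0]
force: [-1.4, 0.0, -0.4]
grip_width: 0.108
```

```bash

python3 -m pendant '[[[1,0,0,-0.001,0],[1,0,0,-0.001,0]]]'
python3 -m pendant '[[[0.3,0,0,0,0],[0.3,0,0,0,0],[0.3,0,0,0,0],[0.3,0,0,0,0]]]' 20
```

```text
time_s: 18.2
eef_pos: [480.9, -4.1, 48.3]
ee_rot: [0.0, 0.758, -0.652, -0.0]
force: [-5.6, -0.3, 9.7]
grip_width: 0.107
time_s: 18.6
eef_pos: [481.3, -4.0, 47.7]
ee_rot: [-0.0, 0.758, -0.652, -0.0]
force: [0.3, 0.0, 0.3]
grip_width: 0.354
```

```bash

python3 -m pendant '[[[0.3,0,0,0.01,0],[0.3,0,0,0.03,0],[0.3,0,0,0.06,0],[0.3,0,0,0.1,0],[0.3,0,0,0.15,0],[0.3,-0.05,0,0.17,0],[0.3,-0.1,0,0.17,0],[0.3,-0.15,0,0.17,0],[0.3,-0.15,0,0.17,0],[0.3,-0.15,0,0.17,0]]]' 60
python3 - <<'E'
from h import *
for n in("top","side"): shoot(n,"m")
s=monitor.sense(); print(s["eef_pos"].round(1),s["force"].round(1))
for n in("top","side"): print(n,rim(n,"m",(563,9),70,42,6)); print(n,rim(n,"m",(563,9),62,54,5)); print(n,rim(n,"m",(563,9),50,66,5))
im,_=load("top","m"); a=cv2.resize(im[130:330,240:400,::-1],None,fx=2.5,fy=2.5,interpolation=cv2.INTER_CUBIC)
im,_=load("side","m"); b=cv2.resize(im[100:300,240:400,::-1],None,fx=2.5,fy=2.5,interpolation=cv2.INTER_CUBIC)
cv2.imwrite("pics/m.png",np.hstack([a,b]))
E
```

```text
time_s: 19.6
eef_pos: [331.1, -4.1, 218.8]
ee_rot: [-0.0, 0.758, -0.653, 0.001]
force: [0.6, -0.7, 0.9]
grip_width: 0.352
[332.3  -4.3 218.3] [ 0.3 -1.1 -0.4]
top (array([562.8,   9.7]), 'z', np.float64(69.4), 'slope', array([-0.001,  0.012]), 105)
top (array([562.1,   9.7]), 'z', np.float64(61.5), 'slope', array([-0.011, -0.007]), 119)
top (array([562.9,   7.9]), 'z', np.float64(49.6), 'slope', array([-0.01 , -0.016]), 140)
side (array([563.4,   9.9]), 'z', np.float64(72.1), 'slope', array([0.024, 0.047]), 50)
side (array([563.7,  10. ]), 'z', np.float64(63.3), 'slope', array([ 0.011, -0.001]), 56)
side (array([564.2,   7.8]), 'z', np.float64(51.0), 'slope', array([0.001, 0.009]), 45)
```

View pics/m.png

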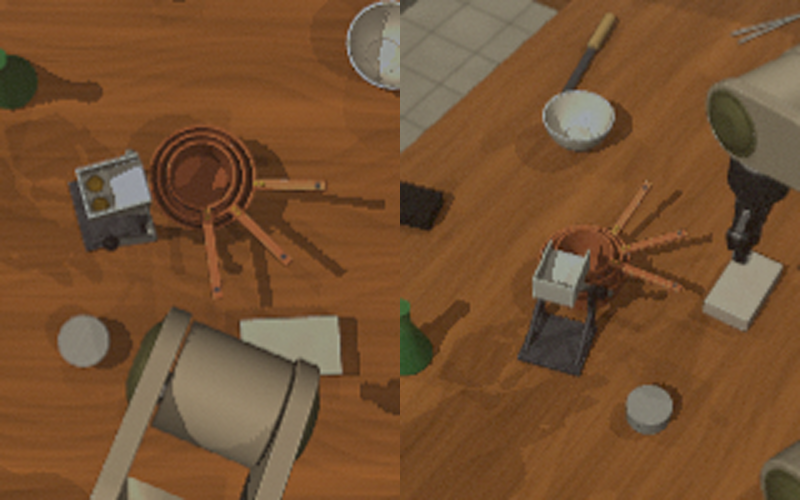

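```bash
python3 - <<'E'
from h import *
a,da=ray("top",[[284.4,226.9]]); b,db=ray("side",[[320.5,216.5]])
da=da[0];db=db[0]; s=np.linalg.lstsq(np.c_[da,-db],b-a,rcond=None)[0]
print((a+da*s[0]).round(1),(b+db*s[1]).round(1))
# cup rim corners by depth
for n in("top","side"):
    im,de=load(n,"m"); W=cloud(n,de); 
    for uv in ([284,227],[285,226]) if n=="top" else ([320,216],[321,217],[319,216]): print(n,uv,W[uv[1],uv[0]].round(1))
for th in(105,107,109):
    t=np.radians(th); X=np.array([np.cos(t),np.sin(t)]);Y=np.array([-X[1],X[0]]); L=np.array([563.2,9])
    O=L+76*X
    print(th,"knob0",(O+46*X+60*Y).round(1),"knob1",(O-46*X+60*Y).round(1),"piv",(O+60*Y).round(1))
    for n in("top","side"):
        print(n,proj(n,[[*(O+x*X+y*Y),160] for x,y in((-10,-28),(-10,28),(62,28),(62,-28))]+[[*(O+46*X+60*Y),150]]).round(1).tolist())
im,_=load("top","m"); cv2.imwrite("pics/n1.png",cv2.resize(im[180:250,255:335,::-1],None,fx=5,fy=5,interpolation=cv2.INTER_CUBIC))
im,_=load("side","m"); cv2.imwrite("pics/n2.png",cv2.resize(im[180:260,270:350,::-1],None,fx=5,fy=5,interpolation=cv2.INTER_CUBIC))
E
```

```text
[471.3 107.4 149.8] [470.5 107.  149.7]
top [284, 227] [470.  107.7 160.3]
top [285, 226] [473.2 105.3 156.2]
side [320, 216] [472.  107.8 152. ]
side [321, 217] [466.3 110.7 154.1]
side [319, 216] [472.9 112.5 156.3]
105 knob0 [473.7 111.3] knob1 [497.5  22.4] piv [485.6  66.9]
top [[295.2, 190.0], [300.0, 209.5], [274.4, 215.7], [269.8, 196.2], [283.0, 226.0]]
side [[299.4, 195.1], [315.4, 199.6], [307.9, 215.9], [291.6, 211.2], [318.9, 216.8]]
107 knob0 [470.2 108.1] knob1 [497.1  20.1] piv [483.6  64.1]
top [[295.1, 190.9], [300.5, 210.2], [275.1, 217.3], [269.9, 197.9], [284.1, 227.3]]
side [[300.0, 195.5], [316.1, 199.6], [309.5, 216.1], [292.9, 211.8], [320.4, 216.7]]
109 knob0 [466.7 104.8] knob1 [496.7  17.8] piv [481.7  61.3]
top [[295.0, 191.8], [301.1, 210.9], [276.0, 218.9], [270.0, 199.7], [285.3, 228.6]]
side [[300.5, 195.9], [316.9, 199.5], [311.0, 216.2], [294.2, 212.4], [321.9, 216.5]]
```

View pics/n1.png

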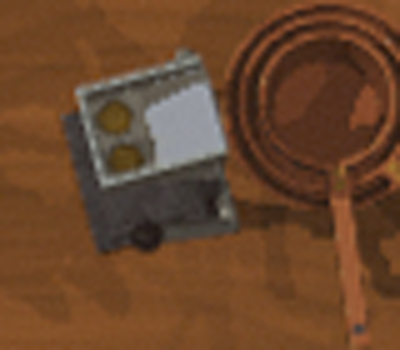

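View pics/n2.png

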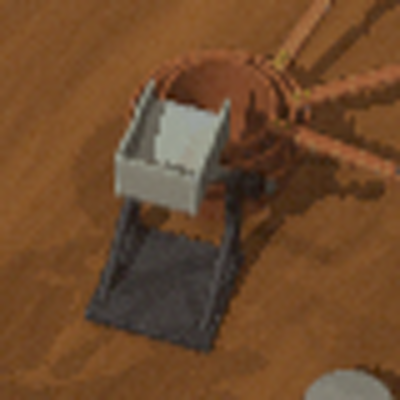

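```bash

python3 -m pendant '[[[1,0,0.05,0,4],[1,0.02,0.1,0,8.1],[1,0.06,0.135,0,8.1],[1,0.1,0.15,0,8.1],[1,0.125,0.1535,0,8.1],[1,0.125,0.1535,-0.02,8.1],[1,0.125,0.1535,-0.05,8.1],[1,0.125,0.1535,-0.08,8.1],[1,0.125,0.1535,-0.08,8.1],[1,0.125,0.1535,-0.08,8.1]]]' 60
python3 - <<'E'
from h import *
for n in("top","side"): shoot(n,"o")
s=monitor.sense(); print(s["eef_pos"].round(1),s["force"].round(1))
im,_=load("top","o"); a=cv2.resize(im[130:330,220:380,::-1],None,fx=2.5,fy=2.5,interpolation=cv2.INTER_CUBIC)
im,_=load("side","o"); b=cv2.resize(im[140:300,240:368,::-1],None,fx=3.125,fy=3.125,interpolation=cv2.INTER_CUBIC)
cv2.imwrite("pics/o.png",np.hstack([a,b]))
E
```

```text
time_s: 20.7
eef_pos: [457.1, 149.8, 138.0]
ee_rot: [0.0, 0.802, -0.597, -0.0]
force: [-0.7, 0.7, 0.8]
grip_width: 0.003
[457.4 149.8 139.1] [-0.4  0.1 -0. ]
```

View pics/o.png

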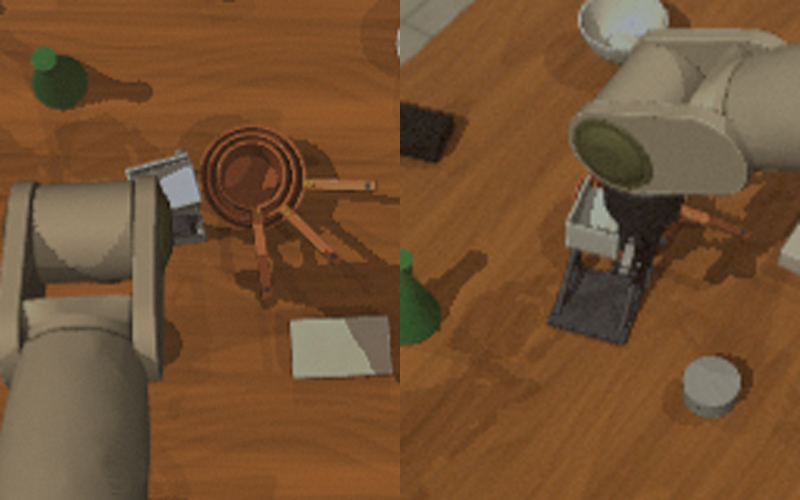

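```bash

python3 -m pendant '[[[1,0.003,-0.01,0,0],[1,0.0057,-0.019,0,0],[1,0.0057,-0.019,0,0]]]'
python3 -m pendant '[[[1,0.0014,-0.0048,0,0],[1,0.0029,-0.0096,0,0],[1,0.0029,-0.0096,0,0]]]'
python3 -m pendant '[[[1,0.0014,-0.0048,0,0],[1,0.0029,-0.0096,0,0],[1,0.0029,-0.0096,0,0]]]'
```

```text
time_s: 21.1
eef_pos: [462.6, 129.3, 138.3]
ee_rot: [-0.0, 0.802, -0.598, 0.0]
force: [1.2, 0.5, -0.4]
grip_width: -0.0
time_s: 21.4
eef_pos: [464.3, 123.8, 140.3]
ee_rot: [-0.003, 0.802, -0.597, -0.002]
force: [-14.6, 21.6, 26.0]
grip_width: -0.002
time_s: 21.7
eef_pos: [468.1, 112.3, 139.2]
ee_rot: [-0.002, 0.802, -0.597, 0.0]
force: [-2.6, 7.5, 6.7]
grip_width: -0.0
```

```bash

python3 - <<'E'
from h import *
for n in("top","side"): shoot(n,"p")
s=monitor.sense(); print(s["eef_pos"].round(1),s["force"].round(1))
im,_=load("top","p"); a=cv2.resize(im[130:330,220:380,::-1],None,fx=2.5,fy=2.5,interpolation=cv2.INTER_CUBIC)
im,_=load("side","p"); b=cv2.resize(im[140:300,240:368,::-1],None,fx=3.125,fy=3.125,interpolation=cv2.INTER_CUBIC)
cv2.imwrite("pics/p.png",np.hstack([a,b]))
E
```

```text
[468.  112.3 138.9] [-2.4  8.3  8.4]
```

View pics/p.png

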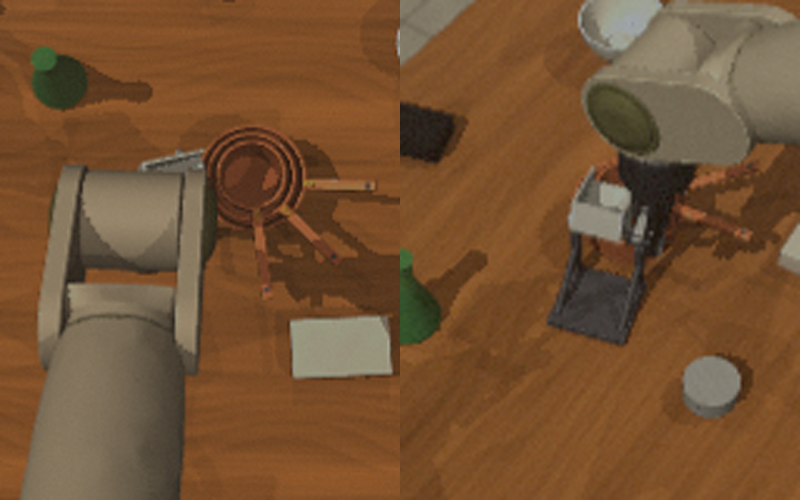

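```bash

python3 -m pendant '[[[1,0.0011,-0.0038,0,0],[1,0.0023,-0.0077,0,0],[1,0.0034,-0.0115,0,0],[1,0.0046,-0.0153,0,0],[1,0.0057,-0.0192,0,0],[1,0.0057,-0.0192,0,0]]]'
python3 -m pendant '[[[1,0.0011,-0.0038,0,0],[1,0.0023,-0.0077,0,0],[1,0.0034,-0.0115,0,0],[1,0.0046,-0.0153,0,0],[1,0.0057,-0.0192,0,0],[1,0.0072,-0.024,0,0],[1,0.0086,-0.0287,0,0],[1,0.0086,-0.0287,0,0]]]'
python3 - <<'E'
from h import *
for n in("top","side"): shoot(n,"q")
s=monitor.sense(); print(s["eef_pos"].round(1),s["force"].round(1))
im,_=load("top","q"); a=cv2.resize(im[130:330,220:380,::-1],None,fx=2.5,fy=2.5,interpolation=cv2.INTER_CUBIC)
im,_=load("side","q"); b=cv2.resize(im[140:300,240:368,::-1],None,fx=3.125,fy=3.125,interpolation=cv2.INTER_CUBIC)
cv2.imwrite("pics/q.png",np.hstack([a,b]))
E
```

```text
time_s: 22.4
eef_pos: [473.7, 92.2, 138.3]
ee_rot: [-0.001, 0.802, -0.597, 0.0]
force: [-1.2, 5.2, 4.5]
grip_width: 0.002
time_s: 23.2
eef_pos: [481.9, 63.0, 137.2]
ee_rot: [0.0, 0.802, -0.597, -0.001]
force: [-0.1, 3.9, -1.5]
grip_width: 0.001
[481.8  63.4 137.4] [ 0.2  4.2 -3. ]
```

View pics/q.png

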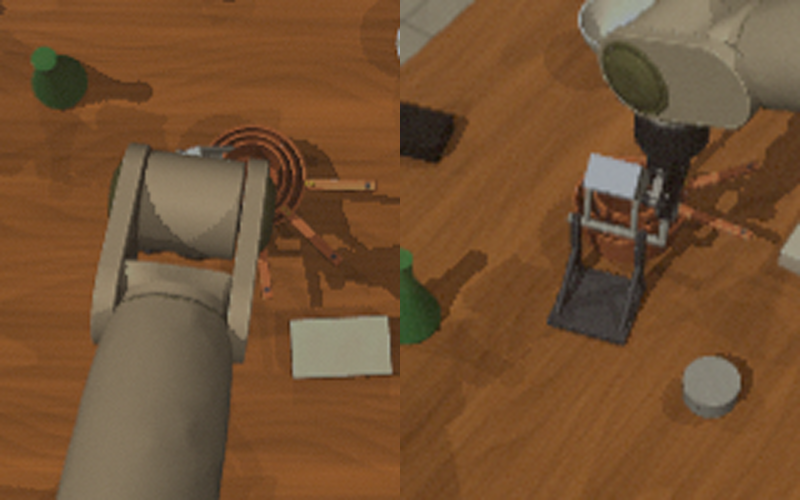

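```bash

python3 -m pendant '[[[1,0.0011,-0.0038,0,0],[1,0.0023,-0.0077,0,0],[1,0.0023,-0.0077,0,0]]]'
python3 -m pendant '[[[1,0.0006,-0.0019,0,0],[1,0.0011,-0.0038,0,0],[1,0.0011,-0.0038,0,0]]]'
python3 - <<'E'
from h import *
for n in("top","side"): shoot(n,"r")
s=monitor.sense(); print(s["eef_pos"].round(1),s["force"].round(1))
im,_=load("top","r"); a=cv2.resize(im[130:330,220:380,::-1],None,fx=2.5,fy=2.5,interpolation=cv2.INTER_CUBIC)
im,_=load("side","r"); b=cv2.resize(im[140:300,240:368,::-1],None,fx=3.125,fy=3.125,interpolation=cv2.INTER_CUBIC)
cv2.imwrite("pics/r.png",np.hstack([a,b]))
E
```

```text
time_s: 23.6
eef_pos: [483.9, 55.8, 137.4]
ee_rot: [0.0, 0.802, -0.597, -0.001]
force: [-2.2, 5.8, -1.5]
grip_width: 0.004
time_s: 23.9
eef_pos: [484.9, 52.2, 137.5]
ee_rot: [0.0, 0.802, -0.597, -0.001]
force: [-1.7, 6.3, -0.8]
grip_width: 0.002
[484.9  52.3 137.5] [-1.9  6.7 -0.7]
```

View pics/r.png

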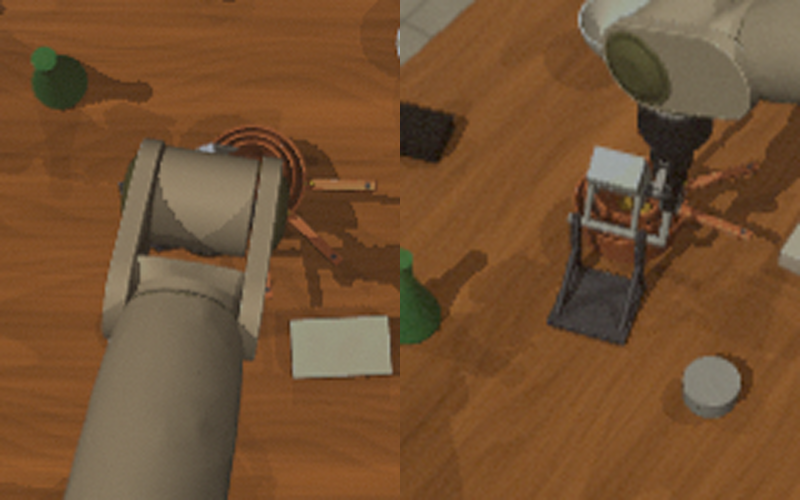

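```bash

python3 -m pendant '[[[1,0.0006,-0.0019,0,0],[1,0.0009,-0.0029,0,0],[1,0.0009,-0.0029,0,0],[1,0.0009,-0.0029,0,0],[1,0.0009,-0.0029,0,0],[1,0.0009,-0.0029,0,0],[1,0.0009,-0.0029,0,0],[1,0.0009,-0.0029,0,0],[1,0.0009,-0.0029,0,0],[1,0.0009,-0.0029,0,0]]]'
python3 - <<'E'
from h import *
for n in("top","side"): shoot(n,"s")
im,_=load("side","s"); b=cv2.resize(im[160:260,260:360,::-1],None,fx=6,fy=6,interpolation=cv2.INTER_CUBIC)
cv2.imwrite("pics/s.png",b)
E
```

```text
time_s: 25.0
eef_pos: [485.8, 49.4, 137.5]
ee_rot: [0.0, 0.802, -0.597, -0.001]
force: [-1.5, 6.6, -0.4]
grip_width: -0.002
```

View pics/s.png

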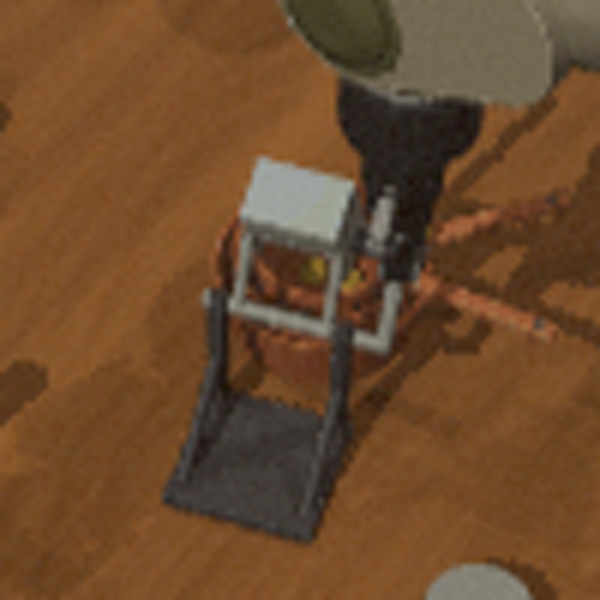

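```bash

python3 -m pendant '[[[1,-0.0015,0.005,0,0],[1,-0.003,0.01,0,0],[1,-0.0045,0.015,0,0],[1,-0.006,0.02,0,0],[1,-0.0075,0.025,0,0],[1,-0.009,0.03,0,0],[1,-0.0105,0.035,0,0],[1,-0.012,0.04,0,0],[1,-0.0135,0.045,0,0],[1,-0.015,0.05,0,0],[1,-0.0165,0.055,0,0],[1,-0.018,0.06,0,0],[1,-0.0195,0.065,0,0],[1,-0.021,0.07,0,0],[1,-0.0225,0.075,0,0],[1,-0.024,0.08,0,0],[1,-0.026,0.087,0,0],[1,-0.029,0.097,0,0],[1,-0.033,0.11,0,0],[1,-0.033,0.11,0,0]]]'
python3 -m pendant '[[[1,0,0,0.03,0],[1,0,0,0.07,0],[1,-0.03,0,0.1,0],[1,-0.08,0,0.1,0],[1,-0.13,0,0.1,0],[1,-0.13,0.03,0.1,0],[1,-0.13,0.03,0.1,0],[1,-0.13,0.03,0.1,0]]]'
python3 - <<'E'
from h import *
for n in("top","side"): shoot(n,"t")
for n in("top","side"): print(n,rim(n,"t",(563,9),70,42,6)); print(n,rim(n,"t",(563,9),62,54,5)); print(n,rim(n,"t",(563,9),50,66,5))
im,_=load("top","t"); a=cv2.resize(im[160:260,240:390,::-1],None,fx=5,fy=5,interpolation=cv2.INTER_CUBIC)
cv2.imwrite("pics/t1.png",a)
im,de=load("side","t"); b=cv2.resize(im[140:280,240:420,::-1],None,fx=4,fy=4,interpolation=cv2.INTER_CUBIC)
cv2.imwrite("pics/t2.png",b)
im,de=load("top","t"); hs=cv2.cvtColor(im,cv2.COLOR_RGB2HSV); W=cloud("top",de)
m=(hs[...,0]>17)&(hs[...,0]<32)&(hs[...,1]>120)&(np.hypot(W[...,0]-563,W[...,1]-9)<70)
n,l,s,c=cv2.connectedComponentsWithStats(m.astype(np.uint8))
for i in range(1,n):
    if s[i,4]>3: print(s[i],c[i].round(1),onz("top",[c[i]],20).round(1),np.nanmedian(W[l==i],0).round(1))
E
```

```text
time_s: 27.1
eef_pos: [452.8, 160.5, 137.8]
ee_rot: [-0.0, 0.803, -0.596, -0.0]
force: [-1.5, 0.3, 0.4]
grip_width: 0.0
time_s: 27.9
eef_pos: [323.5, 189.2, 238.0]
ee_rot: [-0.0, 0.803, -0.597, 0.0]
force: [0.2, -0.0, 0.6]
grip_width: -0.003
top (array([562.8,   9.6]), 'z', np.float64(69.8), 'slope', array([0.002, 0.011]), 90)
top (array([562.1,   9.8]), 'z', np.float64(62.2), 'slope', array([-0.01 ,  0.008]), 111)
top (array([562.9,   8. ]), 'z', np.float64(49.7), 'slope', array([-0.006, -0.011]), 136)
side (array([563.5,   9.5]), 'z', np.float64(70.8), 'slope', array([-0.027, -0.003]), 52)
side (array([563.5,  10. ]), 'z', np.float64(63.3), 'slope', array([ 0.001, -0.015]), 40)
side (array([564.5,   8.2]), 'z', np.float64(51.2), 'slope', array([ 0.003, -0.016]), 47)
[323 195   6   6  24] [325.4 197.2] [[579.6  -7.7  20. ]] [580.   -6.8  18.4]
[324 202   6   5  23] [326.7 203.8] [[558.7 -12.2  20. ]] [558.3 -13.1  19. ]
```

View pics/t1.png

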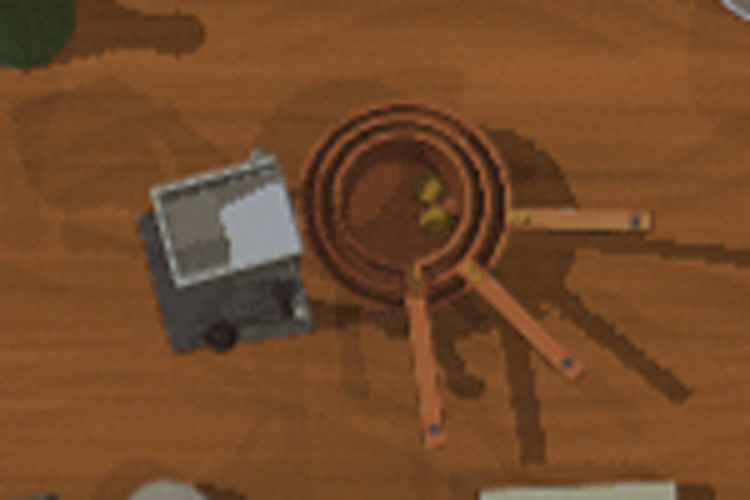

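View pics/t2.png

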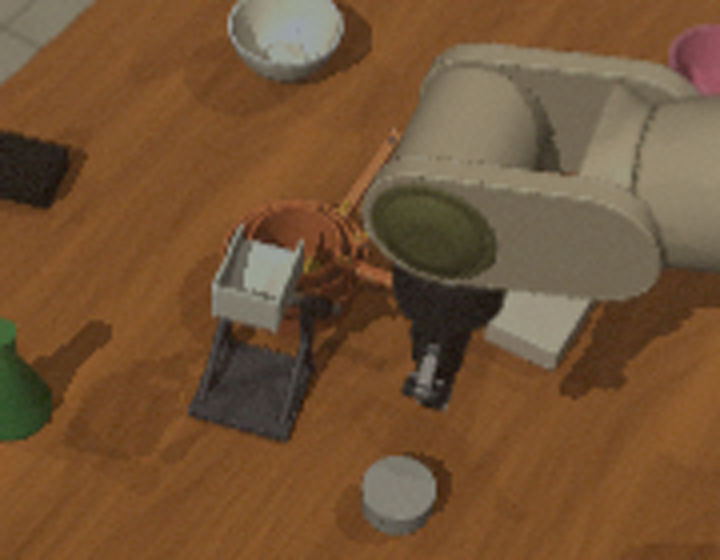

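```bash
python3 - <<'E'
from h import *
P=[onz("top",[[240+u/5,160+v/5]],z)[0] for u,v,z in((648,220,92),(578,374,79),(433,440,66.5))]
for i,j in((0,1),(1,2),(0,2)): print(np.hypot(*(P[i]-P[j])[:2]).round(1))
s=monitor.sense(); print(s["time_s"],s["force"].round(1),abs(s["dq"]).max())
print(order.finish_job())
E
```

```text
98.5
92.9
179.2
28.0 [0.  0.5 0.2] 0.008683777731468329
the job is handed in; nothing more can be done
None
```

The pickling bath is set up and the job is handed in at 28 s on the clock, well under the 72 s limit. The interface reports no verdict.

**What I did:** I set the medium pan inside the large one and the basket inside the medium pan. I lowered each by its handle in about 1 mm steps until light contact, at most about 10 N on the force readings. I then pushed the lever over, held it for about a second, and eased the cup back to rest.

**Last checks from the cameras:**
- **Seating:** The rims are at about 50, 62 and 70 mm, as fully seated pans should be. The centres agree within about 2 mm, and the fitted rim slopes are under 0.03 rad.
- **Large pan:** It moved no more than about 1 mm from its start.
- **Handles:** The ends are about 98, 93 and 179 mm apart.
- **Castings:** Both lie on the basket floor, about 24 mm or less from its centre.
- **Cup:** It looks empty and back home; I judged this by eye and did not measure its angle.
- **Bystanders:** The bowl, flask, brick and tin look undisturbed, also judged by eye.

**Disagreements:** The force reading jumped to about 37 N when the fingers first met the lever, then stayed around 4–12 N. The side camera's rim fits were noisier than the top camera's, and some were unusable while parts were hidden. An earlier side-view fit put the basket's tilt at about 0.05 rad, but the final fits from both cameras agree it is level.

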